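Hold the dish reader's sprung hood open at its index

ROBOT

A 6-joint arm with a two-finger parallel gripper is mounted at the origin on a cart in front of the work surface, level with it; the furniture and walls round the work are solid. World frame = base frame: x ahead of the robot, y to its left, z up, the work surface at z = 0. Lengths are in mm, angles in rad, forces in N, time in s.
With the tool pointing down it reaches from about 325 to 775 mm from the base axis. Payload 9.3 kg.
Tool frame: the origin (TCP) lies on the centre line of the jaws, within the pads' length; the fingertips stand ahead of it and the grasp point (between the pads) lies 6 mm ahead of it (arm.nose_length is the y of the fingertips in the tool frame, in mm); y points along the fingers, x is the direction in which the jaws open and shut, and the axes are right-handed (so a half turn about y gives the same grasp; the last joint's range is limited). The gripper opens to 85 mm and grips with 20 to 120 N. Pads are 22 mm wide; open, the fingers measure 114 mm over their backs; the gripper's body (76 mm by 85 mm) begins 54 mm behind the grasp point. The pads swing forward as they close: fully open they stand 13 mm farther back than shut.
Start: joints at [-1.495, 0.259, 0.021, 1.334, 0, 1.418], TCP at [124.738, -535.665, 256.279] pointing down, gripper open.
Joint ranges: [-3.04, 3.04], [-0.91, 1.82], [-1.04, 1.36], [-1.92, 1.95], [-1.52, 1.45], [-3.14, 3.14]. Speed limits (rad/s): [2.22, 2.22, 2.79, 3.14, 3.14, 3.14].

INTERFACE

Orientations are given as a unit quaternion [x, y, z, w].
In Python, from rig import arm, vision, order, spotter gives the robot as it stands.
- The arm moves only by the tool move_arm, never from a script. Its argument "increments" is a list of rows, each a list of 2 entries, a list of its own where there are three numbers: the shift along the tool's x, y, z as a fraction of full scale, then the turn about the tool's y as a fraction of full scale. In form: [[[x, y, z], spin], ...]. A call has 1 to 8 rows; each row is the pose to reach, as a shift and turn from the pose commanded when the call began, along the tool's axes at that moment, turning the shorter way round; what a row does not reach only later rows make up. Full scale, the value 1, is 0.5 m for a shift and 2 pi rad for a turn. A row lasts 1/10 s, in which the tool goes at most 50 mm and 8.59 degrees, less where a joint would pass 70% of its speed; a pose out of reach is approached as far as the arm can. A call with a number of a shift or a turn outside -1 to 1 is refused whole. A call with a gripper value outside its range is refused whole. "claw" is the closure, from -1 (fully open) to 1 (shut), so that 0 is half open, set as the call begins (left out, the last holds). The fingers move at their own pace and stop on an object; "newtons" is the grip in N (left out, the last holds). Time passes only in rows, so rows that repeat a pose let the fingers close. It gives the time, the measured TCP pose, the force and the opening at its end, in the units of the state.
- arm.get_obs(): the state, without advancing time (a new reading comes with each control period).
- vision.get_image(name): name is "scene" or "side" or "wrist"; returns a dict with "color" (384x512x3 uint8, blue, green, red), "range_z" (384x512 float32, mm along the optical axis (not along the pixel's ray), 0 where there is no reading), "intrinsics" (3x3 intrinsics, pixels), "dist_coeffs" ([k1, k2, p1, p2, k3] as OpenCV has them; the pictures are not rectified), "xyz" and "rotation" of the camera in the world; the wrist camera has in their place "T_tool_cam" (4x4, takes a point from camera to tool coordinates, whose origin is the TCP and whose axes are the tool frame's). Camera axes: x right, y down, z forward; pixel columns grow to the right and rows downward; lengths in mm; the calibration is good to about 2 mm. A picture is of the moment at which its call begins: read the wrist's pose just before it.
- order.finish_job(): hands the job in, once; it reports no verdict.
Trained networks look in a picture, given as the dict that the camera call returned (one of the last four; its "shot" number tells which), for a name from the list of things; names that differ only in an ending like _2 or _b are one class to them, and where a whole thing is asked for, a point or a joint stands for the part that bears it (a point fixed in the world has none). Each returns a list of dicts, best first, with "confidence" (0 to 1); they miss things now and then, are a little off and sometimes report something else, mostly with a low value. They report only what shows in the picture. A call takes as long as a camera call.
- spotter.find_in(picture, name): "xyz" ([x, y, z] in mm, in world coordinates, good to about 4 mm: the middle of the surface that is visible of it).
- spotter.place_of(picture, name): "xyz" ([x, y, z] in mm, in world coordinates, good to about 4 mm: a listed point, or the origin of a listed thing).
The state is a dict: "time": time; "joints": joint angles; "joint_vel": joint speeds; "effort": joint torques, N m; "eef_pos": TCP position; "eef_rot": TCP orientation; "ft_force": force on the tool from outside, world axes, zero at the start; "ft_torque": the same for the moment, N m; "finger_gap": opening from 0.0 (shut) to 1.0 (fully open).
Only numpy, scipy, OpenCV 4.12 (cv2) and the standard library are available. Lean on these libraries where they do the work, as an engineer would, in place of code of your own. Each camera call takes 0.05 s, during which the arm holds its last target. There are 200 camera calls.

TASK

The filter in the dish reader has just been changed and I want to swap the dish. Slide the filter cover fully shut while the hood is still down, so that no room light gets in; then lift the sprung hood, which has a bar handle, until the pointer on its side stands level with the index clamped on the curved scale, and keep holding it there: finish with the hood in your grip, do not let go. Do not swing the hood well past the index, which trips the lamp interlock, leave the index as it is set, and leave the dish, beaker and flask beside the reader where they stand.

Things in the scene. Friction and masses are not known exactly. Their poses are not given: they have to be found in the camera images.
- reader: the dish reader, a fixed, heavy off-white instrument 190 (x) x 280 (y) x 75 mm high without hood. Origin: centre of its underside, on the bench; x points to its back, y to its left seen from the front, z up. Right: chamber under the hood; left: filter pocket with slide cover; far right: an upright curved aluminium scale 14 mm wide, radius 122 mm about the hinge, its top 190 mm above the bench
- lid (a joint): hinge of the grey hood (140 wide, 162 deep, 30 mm high) over the chamber; rad, 0 = shut, grows as the front edge rises, stop at 1.2. Spring and weight pull it shut: about 4 N up at the handle starts it, about 7 N holds it at the index; let go, it falls shut. Turns about lid_hinge, axis along the reader's y (right-handed)
- lid_hinge (a point): point on the hood's hinge axis at the hood's middle, 79 mm above the bench, near the back of the reader; fixed to the reader
- lid_handle (a point): centre of the hood's steel grab bar: round, level, 10 mm thick, along the reader's y, 82 mm free between its two end posts. With the hood shut it is 129 mm above the bench, 206 mm in front of and 50 mm above the hinge axis, 38 mm in front of the hood's front face; 30 mm clear behind it, open bench in front and below. Moves with the hood; the bar can turn within a grip
- lid_pointer (a point): tip of the hood's small steel pointer tab, on the hood's right side just outside the curved scale, 126 mm from the hinge axis; moves with the hood
- lid_index (a joint): setting of the index, a small dark clamp with a white line and a black thumb screw on the curved scale: the value (rad) is the hood angle (lid) at which the pointer stands level with it; from 0.45 to 0.75. It is already set and stays where it is
- index_mark (a point): the index line on the clamp, at the same radius as the pointer's tip: pointer and this point coincide when the hood stands at the index
- filter_cover (a joint): slide of the flat black filter cover (91 x 80 x 3 mm plate in two rails, its top 79 mm above the bench); m, 0 = fully shut against the front stop, grows as it is pushed to the reader's back, at most 0.060. It shuts towards the front (-x of the reader), takes about 2 N and stays where it is left
- cover_grip (a point): centre (half-way up) of the ribbed grip on the filter cover: 10 mm thick along the reader's x, 40 mm wide along y, 22 mm high above the plate, its top 101 mm above the bench; at least 25 mm clear in front and behind. The hood's side is 55 mm to its right, the hood's top 108 mm above the bench. Moves with the cover
- next_dish: a covered petri dish 64 x 64 x 14 mm that stands left of the reader; origin: centre of its underside
- beaker: a clear beaker 54 x 54 x 70 mm standing to the left in front of the reader; origin: centre of its underside
- flask: a stoppered conical flask 68 x 68 x 113 mm standing left of the reader, farther back; origin: centre of its underside

How it is judged (in metres and radians):
On the way, in this order (a step that is already met when the one before it is completed fails the run):
1. the filter cover is fully shut (within 3 mm of its stop) while the hood is still down (value of joint filter_cover below 0.003 m and value of joint lid below 0.05 rad), for 0.2 s.
2. the hood is lifted until its pointer stands at the index (distance between lid_pointer and index_mark below 0.009 m and contact force between lid and the fingers above 2 N), for 0.5 s.
At the end, for the whole second after the job is handed in: The filter cover is shut (within 4 mm of its stop) and the hood is held still in the fingers with its pointer within 9 mm (about 4 degrees) of the index through the last second, the fingers carrying it with more than 2 N (all of step 2 and velocity of joint lid between -0.1 and 0.1 rad/s and value of joint filter_cover below 0.004 m); the arm keeps its last pose, push and grip.
It fails at once if the hood is swung more than 25 mm at the pointer (about 11 degrees) past the index (z of lid_pointer in the frame of index_mark above 0.025 m).
It fails at once if the dish, beaker or flask beside the reader is pushed more than 25 mm or knocked over (distance of any of next_dish, beaker, flask from where it was at the start of the episode above 0.025 m or angle between any of beaker, flask's own z axis and vertical above 0.5 rad).
It fails at once if the index clamp is shifted along the scale by more than 5 mm (distance of index_mark from where it was at the start of the episode above 0.005 m).
It also fails if it takes over 45 s, if anything falls off the work surface, if the arm or the gripper's body presses on something with over 40 N, if the wrist force passes 120 N, or if a joint passes its speed limit or range.

## Working session

There is one attempt and no reset: what is moved stays moved. The work goes in short steps, Python scripts to look and compute and a tool call to move; the robot and the scene stay as the last step left them, time stands still between calls to the robot, and variables do not carry over. Pictures are saved under pics/ and viewed, about 8 in all and at most 12, crops included, and the job is handed in when it is done.

Besides the shell and the picture viewer there is one more tool, called after ">>>" as name(argument=value, ...), one argument or row to a line, values as JSON. move_arm: Moves the arm, as the interface text tells. Its arguments: {"type":"object","properties":{"increments":{"type":"array","items":{"type":"array"}},"claw":{"type":"number"},"newtons":{"type":"number"}},"required":["increments"]}

```bash
mkdir -p pics; python3 - <<'E'
from rig import arm, vision, order, spotter
import cv2,numpy as np
np.set_printoptions(precision=3,suppress=True)
print(arm.get_obs(), arm.nose_length)
for n in ["scene","side"]:
    p=vision.get_image(n); cv2.imwrite(f"pics/{n}0.png",p["color"]); print(n,p["xyz"],p["rotation"])
    for o in ["reader","lid_hinge","lid_handle","lid_pointer","index_mark","cover_grip","next_dish","beaker","flask"]:
        print(o,[(np.round(r["xyz"],1),round(r["confidence"],2)) for r in spotter.place_of(p,o)[:2]])
a=cv2.imread("pics/scene0.png");b=cv2.imread("pics/side0.png")
E
```

```text
{'time': 0.0, 'joints': array([-1.495,  0.259,  0.021,  1.334,  0.   ,  1.418]), 'joint_vel': array([ 0.   ,  0.   ,  0.   , -0.001, -0.   , -0.   ]), 'effort': array([ -0.   , -55.564,  34.453,   0.014,  -0.   ,   0.   ]), 'eef_pos': array([ 124.721, -535.401,  255.672]), 'eef_rot': array([-0.553,  0.44 , -0.439,  0.554]), 'ft_force': array([-0.267,  0.665, -0.174]), 'ft_torque': array([0.053, 0.002, 0.017]), 'finger_gap': 1.0000031790949504} 25.0
scene [ 74.946 574.004 806.174] [-0.306  0.86  -0.387  0.127]
reader [(array([ 567.4, -261.6,  173.6]), 0.56)]
lid_hinge [(array([ 650.3, -175.9,   80.1]), 0.89)]
lid_handle [(array([ 443.8, -182.8,  125. ]), 0.74)]
lid_pointer [(array([ 530.2, -268.5,   86.8]), 0.89), (array([ 568.5, -263. ,  173.2]), 0.21)]
index_mark [(array([ 570.2, -263.1,  173.5]), 0.38)]
cover_grip [(array([559.2, -52.4,  88.4]), 0.92)]
next_dish [(array([546.5, 133.6,  -2.4]), 0.71), (array([ 439.2, -186.1,  125.3]), 0.36)]
beaker [(array([447.4, 177.9,  -2.6]), 0.86)]
flask [(array([650.8, 197.8,  -2.5]), 0.96)]
side [ -1.336 811.207 495.331] [-0.251  0.79  -0.538  0.155]
reader [(array([ 564.5, -144.3,   -2.7]), 0.69), (array([ 570.2, -261. ,  173. ]), 0.29)]
lid_hinge [(array([ 652. , -176. ,   83.9]), 0.85)]
lid_handle [(array([ 447.6, -188.3,  128.6]), 0.82)]
lid_pointer [(array([ 526.7, -264.4,   90.4]), 0.97)]
index_mark [(array([ 527.6, -266. ,   93.2]), 0.65), (array([ 570.1, -262.6,  171.1]), 0.36)]
cover_grip [(array([551. , -53.5,  84.4]), 0.87)]
next_dish [(array([544.4, 131.8,  -2.4]), 0.36)]
beaker [(array([448.5, 174.4,  -3.6]), 0.62), (array([648.7, 195.8,  -0.1]), 0.31)]
flask [(array([651.4, 194. ,   0.9]), 0.56)]
```

View pics/scene0.png

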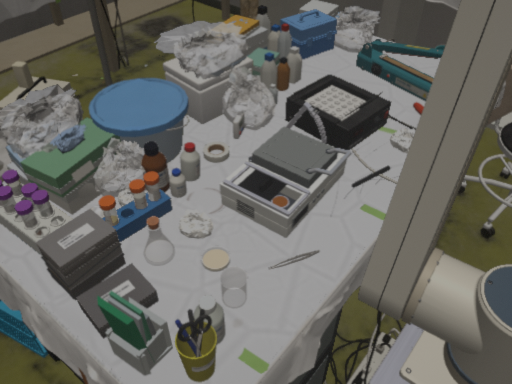

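View pics/side0.png

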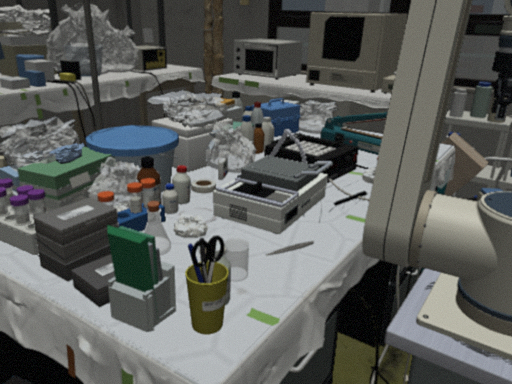

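The views show the reader at about (280,180) in the scene picture, with the hood down, the filter pocket open (orange filter visible) and the scale standing behind. The beaker, dish and flask are to its left. I'll refine the pose and work out the tool axes.

```bash
python3 - <<'E'
from rig import arm, vision, order, spotter
import cv2,numpy as np
from scipy.spatial.transform import Rotation as R
np.set_printoptions(precision=3,suppress=True)
o=arm.get_obs(); print(R.from_quat(o["eef_rot"]).as_matrix())
acc={}
for k in range(3):
  for n in ["scene","side"]:
    p=vision.get_image(n)
    for q in ["lid_hinge","lid_handle","lid_pointer","index_mark","cover_grip"]:
        for r in spotter.place_of(p,q):
            if r["confidence"]>.3: acc.setdefault(q,[]).append(r["xyz"])
for q in acc: a=np.array(acc[q]); print(q,len(a),np.median(a,0),a.std(0))
s=vision.get_image("scene")["color"][115:235,210:360]; t=p["color"][115:235,205:355]
cv2.imwrite("pics/crop.png",cv2.resize(np.vstack([s,t])[:,:],None,fx=2.4,fy=2.4,interpolation=cv2.INTER_CUBIC))
E
```

```text
[[ 0.227 -0.     0.974]
 [-0.974 -0.     0.227]
 [ 0.    -1.    -0.   ]]
lid_hinge 6 [ 649.55 -174.9    79.25] [3.123 2.563 1.259]
lid_handle 6 [ 444.9 -185.3  126.8] [41.112 50.15  14.964]
lid_pointer 7 [ 528.4 -267.1   88.2] [  6.759 140.803  31.376]
index_mark 6 [ 570.15 -262.75  171.3 ] [1.459 0.89  2.434]
cover_grip 6 [555.3  -54.15  87.2 ] [3.04  0.792 1.27 ]
```

View pics/crop.png

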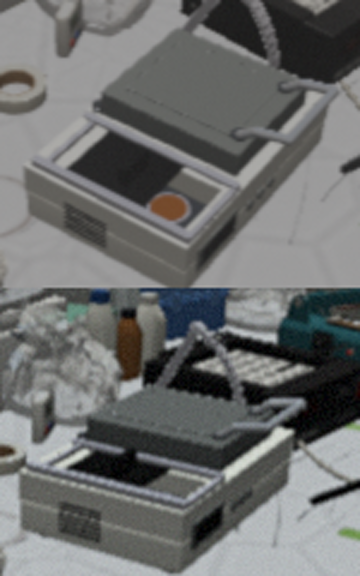

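>>> move_arm(
  increments=[
    [[-0.44,0,0.63],-0.13],
    [[-0.44,0,0.63],-0.13],
    [[-0.44,0,0.63],-0.13],
    [[-0.44,0,0.63],-0.13],
    [[-0.44,0,0.63],-0.13],
    [[-0.44,0,0.63],-0.13],
    [[-0.44,0,0.63],-0.13],
    [[-0.44,0,0.63],-0.13],
  ],
  claw=0.4,
  newtons=20,
)

```text
time: 3.65
eef_pos: [383.0, -247.5, 256.6]
eef_rot: [-0.683, 0.183, -0.183, 0.683]
ft_force: [1.0, -1.3, 0.0]
finger_gap: 0.304
```

```bash
cat > h.py <<'E'
from rig import arm, vision, order, spotter
import numpy as np, sys
from scipy.spatial.transform import Rotation as R
np.set_printoptions(precision=3,suppress=True)
def to(p,yaw=0.048):
    "shift/turn fractions to bring TCP to p (mm), tool x along yaw"
    o=arm.get_obs(); M=R.from_quat(o["eef_rot"]).as_matrix()
    d=M.T@(np.array(p)-o["eef_pos"])/500
    a=np.arctan2(M[1,0],M[0,0]); s=-(yaw-a)/(2*np.pi)
    print("pos",o["eef_pos"],"xang",a,"gap",o["finger_gap"],"F",o["ft_force"],"t",o["time"],"j",o["joints"]); print("shift",d,"spin",s)
E
python3 -c "
from h import *
to([555,-54,200])"
```

```text
pos [ 382.984 -247.545  256.608] xang -0.5236906156189802 gap 0.30361244874656135 F [ 1.033 -1.317  0.033] t 3.65 j [-0.758  0.098 -0.181  1.291  0.     1.336]
shift [0.104 0.113 0.507] spin -0.09098738739500942
```

>>> move_arm(
  increments=[
    [[0.104,0.113,0.507],-0.091],
    [[0.104,0.113,0.507],-0.091],
    [[0.104,0.113,0.507],-0.091],
    [[0.104,0.113,0.507],-0.091],
    [[0.104,0.113,0.507],-0.091],
    [[0.104,0.113,0.507],-0.091],
    [[0.104,0.113,0.507],-0.091],
  ],
)

```text
time: 4.35
eef_pos: [554.4, -55.0, 198.8]
eef_rot: [-0.707, -0.017, 0.018, 0.707]
ft_force: [-0.6, 0.4, 0.4]
finger_gap: 0.297
```

```bash
python3 -c "
from h import *
import cv2
to([555,-54,109])
p=vision.get_image('wrist'); cv2.imwrite('pics/w1.png',p['color'])
for q in ['cover_grip','lid_hinge','lid_handle']: print(q,[(np.round(r['xyz'],1),r['confidence']) for r in spotter.place_of(p,q)[:2]])
# top of grip by depth
o=arm.get_obs();M=R.from_quat(o['eef_rot']).as_matrix();K=p['intrinsics']
z=p['range_z'];v,u=np.nonzero(z>0)
xy=cv2.undistortPoints(np.stack([u,v],1).astype(np.float64)[:,None],K,p['dist_coeffs'])[:,0];d=z[v,u]
P=np.c_[xy*d[:,None],d];T=p['T_tool_cam'];P=P@T[:3,:3].T+T[:3,3];P=P@M.T+o['eef_pos']
s=(P[:,2]>94)&(P[:,2]<106)&(P[:,1]>-85)&(P[:,1]<-20)&(abs(P[:,0]-555)<50)
print('grip top',s.sum(),np.median(P[s],0),P[s].min(0),P[s].max(0))
q=P[s][:,:2];c=cv2.minAreaRect(q.astype(np.float32));print(c)
"
```

```text
pos [554.445 -54.997 198.758] xang 0.04960059709899484 gap 0.29718373673819953 F [-0.595  0.432  0.358] t 4.35 j [-0.249  0.294 -0.077  1.202  0.     1.272]
shift [0.001 0.18  0.002] spin 0.0002547429402035769
cover_grip [(array([553.2, -58.9,  88.3]), 0.68)]
lid_hinge []
lid_handle []
grip top 823 [554.647 -56.999 101.159] [548.459 -78.012  94.382] [561.092 -38.451 103.766]
((554.6238403320312, -58.21574401855469), (11.168645858764648, 39.60276794433594), 2.9997165203094482)
```

View pics/w1.png

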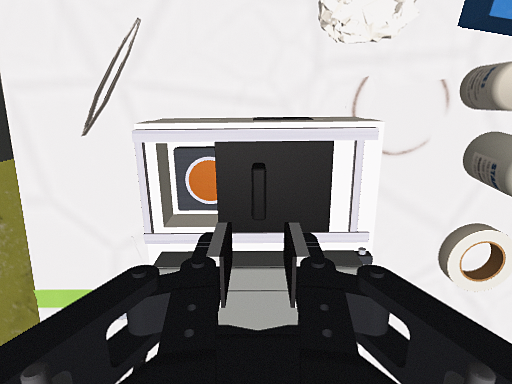

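Wrist view: the grip is at pixel (258,190), square between the fingers. By depth it is at (554.6,-58), top at 101 mm, yaw 0.052, which matches the sizes given. Now descend and grip.

>>> move_arm(
  increments=[
    [[0.001,0.09,-0.006],0],
    [[0.001,0.14,-0.006],0],
    [[0.001,0.18,-0.006],0],
    [[0.001,0.18,-0.006],0],
  ],
)

```text
time: 4.95
eef_pos: [552.5, -60.7, 108.0]
eef_rot: [-0.707, -0.014, 0.017, 0.707]
ft_force: [0.2, 0.1, -0.4]
finger_gap: 0.304
```

>>> move_arm(
  increments=[
    [[0,0,0],0],
    [[0,0,0],0],
    [[0,0,0],0],
    [[0,0,0],0],
    [[0,0,0],0],
  ],
  claw=1,
  newtons=30,
)

```text
time: 5.45
eef_pos: [554.9, -60.5, 111.0]
eef_rot: [0.708, 0.017, -0.016, -0.706]
ft_force: [-2.0, -6.3, 2.8]
finger_gap: 0.109
```

>>> move_arm(
  increments=[
    [[-0.02,-0.003,0],0],
    [[-0.04,-0.003,0],0],
    [[-0.06,-0.003,0],0],
    [[-0.07,-0.003,0],0],
    [[-0.07,-0.003,0],0],
  ],
)

```text
time: 5.95
eef_pos: [518.7, -62.5, 111.1]
eef_rot: [0.708, 0.016, -0.017, -0.706]
ft_force: [-1.1, -9.6, -9.3]
finger_gap: 0.106
```

>>> move_arm(
  increments=[
    [[-0.01,0,0.002],0],
    [[-0.02,0,0.002],0],
    [[-0.02,0,0.002],0],
  ],
)

```text
time: 6.25
eef_pos: [509.1, -63.0, 111.1]
eef_rot: [0.709, 0.016, -0.016, -0.705]
ft_force: [-0.5, -15.9, -10.7]
finger_gap: 0.107
```

```bash
python3 -c "
from h import *
import cv2
to([500,-62,109])
p=vision.get_image('wrist'); a=p['color'];cv2.imwrite('pics/w2.png',a[100:300,100:420])
"
```

```text
pos [509.143 -62.961 111.145] xang 0.04509549994591455 gap 0.10654533674272613 F [ -0.463 -15.873 -10.723] t 6.25 j [-0.284  0.284 -0.332  0.954 -0.005  1.242]
shift [-0.018  0.004  0.003] spin -0.0004622655408183765
```

View pics/w2.png

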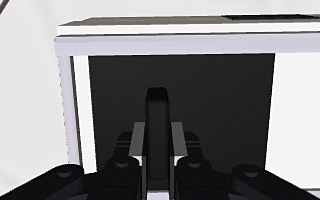

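>>> move_arm(
  increments=[
    [[-0.01,0.003,-0.003],0],
    [[-0.018,0.003,-0.005],0],
    [[-0.02,0.003,-0.005],0],
  ],
)

```text
time: 6.6
eef_pos: [501.6, -63.8, 111.0]
eef_rot: [-0.707, -0.019, 0.015, 0.707]
ft_force: [11.5, 1.5, -3.9]
finger_gap: 0.106
```

>>> move_arm(
  increments=[
    [[-0.006,0,0],0],
    [[-0.006,0,0],0],
  ],
)

```text
time: 6.8
eef_pos: [501.4, -63.8, 111.1]
eef_rot: [-0.707, -0.021, 0.013, 0.707]
ft_force: [22.7, 1.9, -12.6]
finger_gap: 0.105
```

```bash
python3 -c "
from h import *
import cv2
to([500,-62,109])
p=vision.get_image('wrist'); a=p['color'];cv2.imwrite('pics/w3.png',a[100:300,100:420])
"
```

```text
pos [501.392 -63.816 111.101] xang 0.0475757038093202 gap 0.10453548392666691 F [ 22.744   1.918 -12.581] t 6.8 j [-0.295  0.267 -0.358  0.936  0.004  1.228]
shift [-0.003  0.004  0.004] spin -6.7528836081752e-05
```

View pics/w3.png

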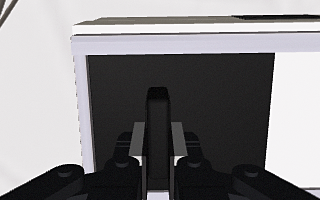

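Cover is at its stop: 22 N and no further motion, and the black plate meets the front bar in the picture. Release and rise.

>>> move_arm(
  increments=[
    [[0.006,0,0],0],
    [[0.006,0,0],0],
    [[0.006,0,0],0],
    [[0.006,0,0],0],
  ],
  claw=0.4,
)

```text
time: 7.25
eef_pos: [499.1, -63.6, 109.9]
eef_rot: [-0.707, -0.016, 0.017, 0.707]
ft_force: [-0.1, -0.2, -0.7]
finger_gap: 0.299
```

>>> move_arm(
  increments=[
    [[0,-0.06,0],0],
    [[0,-0.12,0],0],
    [[0,-0.2,0],0],
    [[0,-0.24,0],0],
    [[0,-0.24,0],0],
  ],
)

```text
time: 7.75
eef_pos: [500.3, -64.0, 232.8]
eef_rot: [0.707, 0.018, -0.015, -0.706]
ft_force: [0.4, -0.0, -0.5]
finger_gap: 0.297
```

```bash
python3 -c "
from h import *
to([444.5,-185.5,230],0.05)"
```

```text
pos [500.323 -63.99  232.765] xang 0.046536382226092264 gap 0.29727712545295976 F [ 0.363 -0.04  -0.488] t 7.75 j [-0.294  0.186 -0.135  1.245  0.     1.231]
shift [-0.123  0.005 -0.238] spin -0.0005512518896983634
```

>>> move_arm(
  increments=[
    [[-0.123,0.005,-0.238],0],
    [[-0.123,0.005,-0.238],0],
    [[-0.123,0.005,-0.238],0],
    [[-0.123,0.005,-0.238],0],
    [[-0.123,0.005,-0.238],0],
  ],
)

```text
time: 8.25
eef_pos: [442.9, -185.8, 226.5]
eef_rot: [-0.707, -0.015, 0.016, 0.707]
ft_force: [-0.3, -0.2, -0.5]
finger_gap: 0.296
```

```bash
python3 -c "
from h import *
import cv2
to([444.5,-185.5,134],0.05)
p=vision.get_image('wrist'); cv2.imwrite('pics/w4.png',p['color'])
for q in ['cover_grip','lid_handle']: print(q,[(np.round(r['xyz'],1),r['confidence']) for r in spotter.place_of(p,q)[:2]])
o=arm.get_obs();M=R.from_quat(o['eef_rot']).as_matrix();K=p['intrinsics']
z=p['range_z'];v,u=np.nonzero(z>0)
xy=cv2.undistortPoints(np.stack([u,v],1).astype(np.float64)[:,None],K,p['dist_coeffs'])[:,0];d=z[v,u]
P=np.c_[xy*d[:,None],d];T=p['T_tool_cam'];P=P@T[:3,:3].T+T[:3,3];P=P@M.T+o['eef_pos']
s=(P[:,2]>122)&(P[:,2]<140)&(abs(P[:,1]+185)<60)&(abs(P[:,0]-446)<25)
print(s.sum(),np.median(P[s],0),P[s].min(0),P[s].max(0)); print(cv2.minAreaRect(P[s][:,:2].astype(np.float32)))
"
```

```text
pos [ 442.927 -185.829  226.481] xang 0.044364771346026656 gap 0.2962925166190947 F [-0.33  -0.177 -0.491] t 8.25 j [-0.572  0.152 -0.194  1.226  0.     0.954]
shift [0.003 0.185 0.   ] spin -0.000896874495732946
cover_grip [(array([498.3, -61.7,  88.7]), 0.9)]
lid_handle [(array([ 439.9, -185. ,  126.2]), 0.57)]
2658 [ 445.607 -174.015  132.744] [ 435.855 -236.601  122.842] [ 470.972 -133.939  136.065]
((456.27386474609375, -185.38327026367188), (35.27606201171875, 101.21805572509766), 3.5723049640655518)
```

View pics/w4.png

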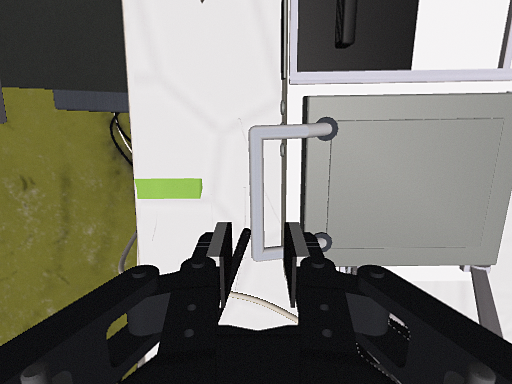

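The bar runs at px x≈257 from y=130 to 255, centred between the fingers. By depth its middle is at y≈-185 and its top at 134 mm, as expected.

>>> move_arm(
  increments=[
    [[0.002,0.09,0],0],
    [[0.002,0.15,0],0],
    [[0.002,0.185,0],0],
    [[0.002,0.185,0],0],
  ],
)

```text
time: 8.8
eef_pos: [443.8, -183.7, 132.6]
eef_rot: [-0.706, -0.016, 0.018, 0.708]
ft_force: [0.4, 0.2, 0.3]
finger_gap: 0.302
```

>>> move_arm(
  increments=[
    [[0,0,0],0],
    [[0,0,0],0],
    [[0,0,0],0],
    [[0,0,0],0],
    [[0,0,0],0],
  ],
  claw=1,
  newtons=60,
)

```text
time: 9.3
eef_pos: [442.2, -184.6, 135.2]
eef_rot: [-0.707, -0.015, 0.018, 0.707]
ft_force: [-13.5, -1.4, -0.9]
finger_gap: 0.092
```

```bash
python3 -c "
from h import *
to([444.5,-185.5,134],0.05)
o=arm.get_obs()
# arc in tool axes, relative to shut grasp: hinge 206 behind, 50 below
for th in np.arange(.1,.81,.1):
    a=np.arctan2(50,206)+th; r=np.hypot(206,50)
    print(round(th,2),'x',(206-r*np.cos(a))/500,'y',-(r*np.sin(a)-50)/500)
"
```

```text
pos [ 442.152 -184.632  135.177] xang 0.04682445180696283 gap 0.09221917360268629 F [-13.532  -1.389  -0.885] t 9.3 j [-0.569  0.213 -0.363  0.999 -0.003  0.955]
shift [ 0.005  0.002 -0.002] spin -0.0005054041919484018
0.1 x 0.012041625570136204 y -0.04063178418629576
0.2 x 0.028079503008914573 y -0.07985842207168938
0.3 x 0.04795338714638433 y -0.11728797405703249
0.4 x 0.07146470470167646 y -0.1525464564314525
0.5 x 0.09837853836158678 y -0.1852815780939689
0.6 x 0.1284259739967161 y -0.21516626052972238
0.7 x 0.16130678756255992 y -0.24190190587037755
0.8 x 0.19669244483892012 y -0.2652213803853199
```

>>> move_arm(
  increments=[
    [[0.008,-0.04,0],0],
    [[0.024,-0.08,0],0],
    [[0.044,-0.117,0],0],
    [[0.067,-0.152,0],0],
    [[0.094,-0.185,0],0],
    [[0.094,-0.185,0],0],
  ],
)

```text
time: 9.9
eef_pos: [491.2, -181.9, 229.9]
eef_rot: [-0.707, -0.017, 0.017, 0.707]
ft_force: [-13.8, 3.7, 2.0]
finger_gap: 0.091
```

```bash
cat > look.py <<'E'
from h import *
import cv2
to([444.5,-185.5,134],0.05)
for n in ["scene","side","scene","side"]:
    p=vision.get_image(n)
    print(n,[(q,np.round(r['xyz'],1),round(r['confidence'],2)) for q in ['lid_pointer','index_mark','lid_handle'] for r in spotter.place_of(p,q)[:2]])
    cv2.imwrite(f'pics/{n}_{sys.argv[1]}.png',p['color'])
a,b=[cv2.imread(f'pics/{n}_{sys.argv[1]}.png') for n in ("scene","side")]
cv2.imwrite(f'pics/c_{sys.argv[1]}.png',cv2.resize(np.hstack([a[60:200,250:350],b[80:220,240:340]]),None,fx=4,fy=4,interpolation=cv2.INTER_CUBIC))
E
python3 look.py 1
```

```text
pos [ 491.166 -181.868  229.861] xang 0.04807725245369307 gap 0.09062377606196188 F [-13.819   3.707   2.004] t 9.9 j [-0.515  0.224 -0.093  1.255 -0.     1.008]
shift [-0.093  0.192 -0.003] spin -0.0003060147763125613
scene [('lid_pointer', array([ 550.3, -269.2,  149.3]), 0.64), ('lid_handle', array([ 490.5, -180.2,  219.4]), 0.61), ('lid_handle', array([ 558. , -143.1,    1.3]), 0.4)]
side [('lid_handle', array([ 492.7, -185.4,  220.1]), 0.65)]
scene [('lid_pointer', array([ 549.2, -267.9,  145.1]), 0.88), ('lid_handle', array([ 487. , -181.1,  217.3]), 0.65), ('lid_handle', array([ 546.3, -269. ,  145.6]), 0.29)]
side [('lid_handle', array([ 493.5, -186.3,  222.9]), 0.77)]
```

View pics/c_1.png

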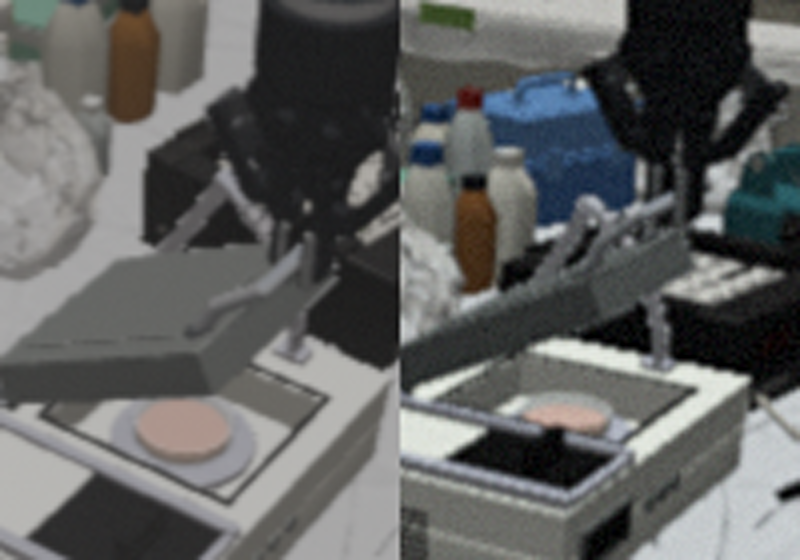

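>>> move_arm(
  increments=[
    [[0.013,-0.015,0],0],
    [[0.027,-0.03,0],0],
    [[0.042,-0.043,0],0],
    [[0.042,-0.043,0],0],
  ],
)

```text
time: 11.1
eef_pos: [511.6, -180.7, 250.4]
eef_rot: [-0.706, -0.016, 0.018, 0.707]
ft_force: [-10.3, 6.2, 2.6]
finger_gap: 0.093
```

```bash
python3 look.py 2; python3 - <<'E'
from h import *
import cv2
o=arm.get_obs(); p=vision.get_image('wrist'); M=R.from_quat(o['eef_rot']).as_matrix()
T=np.array(p['T_tool_cam'])
print(T)
for X in [(570,-263,172),(565,-265,165)]:
    c=np.linalg.inv(T)@np.r_[M.T@(np.array(X)-o['eef_pos']),1]
    print(c, (p['intrinsics']@c[:3])/c[2])
print([(q,np.round(r['xyz'],1),round(r['confidence'],2)) for q in ['lid_pointer','index_mark','lid_handle'] for r in spotter.place_of(p,q)[:2]])
cv2.imwrite('pics/w5.png',p['color'])
a=cv2.imread('pics/scene_2.png')[90:165,260:350]; b=cv2.imread('pics/scene0.png')[90:165,260:350]
cv2.imwrite('pics/c2.png',cv2.resize(np.vstack([a,b]),None,fx=4,fy=4,interpolation=cv2.INTER_CUBIC)) 
E
```

```text
pos [ 511.585 -180.709  250.393] xang 0.047935978943578476 gap 0.09265130106723342 F [-10.275   6.16    2.573] t 11.1 j [-0.494  0.249 -0.007  1.318  0.     1.029]
shift [-0.134  0.233 -0.003] spin -0.0003284991537752417
scene [('lid_pointer', array([ 556.8, -268.5,  160.6]), 0.84), ('lid_handle', array([ 510.9, -178.5,  235.7]), 0.62)]
side [('lid_pointer', array([ 559.3, -264.1,  161.6]), 0.92), ('lid_handle', array([ 516.2, -187.1,  239.8]), 0.73), ('lid_handle', array([ 651.5, -173.6,   81.7]), 0.62)]
scene [('lid_pointer', array([ 560.4, -267.8,  159.5]), 0.72), ('lid_handle', array([ 509.1, -182.2,  238.5]), 0.67)]
side [('lid_pointer', array([ 559.3, -263. ,  160.8]), 0.88), ('index_mark', array([ 650.3, -173.2,   78.9]), 0.69), ('lid_handle', array([ 511.1, -188.6,  243.2]), 0.8)]
[[   1.       0.001    0.001    0.503]
 [  -0.001   -0.268    0.963 -117.634]
 [   0.001   -0.963   -0.268   67.052]
 [   0.       0.       0.       1.   ]]
[ 54.397  94.344 228.932   1.   ] [332.048 313.597   1.   ]
[ 49.315  94.168 236.153   1.   ] [323.027 309.414   1.   ]
[('lid_pointer', array([ 507.1, -181.3,  236.8]), 0.47), ('lid_handle', array([ 508.6, -181.5,  237.3]), 0.58)]
```

View pics/w5.png

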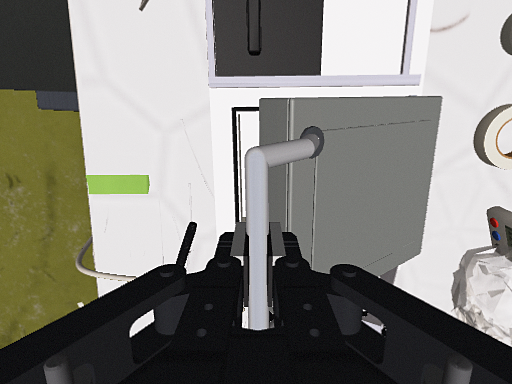

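View pics/c2.png

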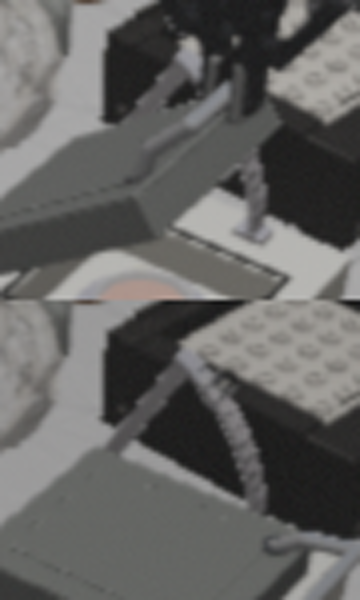

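```bash
python3 - <<'E'
from h import *
import cv2
p=vision.get_image('scene'); K=p['intrinsics']; D=p['dist_coeffs']; C=np.array(p['xyz']); q=np.array(p['rotation']); M=R.from_quat(q).as_matrix() if q.size==4 else q
for yc in (-260,-266):
  for u,v in [(312,106),(314,107),(316,109.5),(318,111)]:
    r=M@np.r_[cv2.undistortPoints(np.array([[[u,v]]],float),K,D)[0,0],1]
    X=C+r*(yc-C[1])/r[1]; dx=652.3-X[0]; dz=X[2]-79
    print((u,v),X,'r',np.hypot(dx,dz),'theta',np.arctan2(dz,dx)-.071)
E
```

```text
(312, 106) [ 576.192 -260.     190.117] r 134.68211261379597 theta 0.8992540346860536
(314, 107) [ 570.285 -260.     189.717] r 137.78566496564707 theta 0.8622324321887413
(316, 109.5) [ 563.946 -260.     185.215] r 138.15969173644513 theta 0.805936864756848
(318, 111) [ 557.919 -260.     183.458] r 140.78097261778345 theta 0.7650346781178275
(312, 106) [ 579.799 -266.     185.685] r 128.98864824112403 theta 0.902902533084099
(314, 107) [ 573.848 -266.     185.283] r 132.1010059291437 theta 0.8639255568056681
(316, 109.5) [ 567.464 -266.     180.748] r 132.475613288677 theta 0.8047870096584628
(318, 111) [ 561.394 -266.     178.978] r 135.128148072682 theta 0.7618874848085616
```

>>> move_arm(
  increments=[
    [[0.008,-0.007,0],0],
    [[0.016,-0.014,0],0],
    [[0.025,-0.02,0],0],
    [[0.025,-0.02,0],0],
  ],
)

```text
time: 12.55
eef_pos: [523.6, -180.0, 259.9]
eef_rot: [-0.706, -0.016, 0.018, 0.708]
ft_force: [-10.0, 6.0, 0.2]
finger_gap: 0.091
```

```bash
python3 look.py 3
```

```text
pos [ 523.602 -179.986  259.864] xang 0.04787967520284921 gap 0.09072802254096678 F [-9.995  5.97   0.161] t 12.55 j [-0.483  0.266  0.041  1.349  0.     1.04 ]
shift [-0.158  0.252 -0.004] spin -0.00033746017242686845
scene [('index_mark', array([ 559.2, -141.1,    2.3]), 0.26), ('lid_handle', array([ 518.5, -179.3,  247.5]), 0.6)]
side [('lid_pointer', array([ 564.5, -264.9,  166.7]), 0.98), ('index_mark', array([ 564.9, -261.4,  169.8]), 0.38), ('lid_handle', array([ 525.2, -185.5,  251.1]), 0.94)]
scene [('index_mark', array([ 556.1, -141.8,    3.4]), 0.19), ('lid_handle', array([ 522.4, -182.7,  250.9]), 0.78), ('lid_handle', array([504.2, -57.1,  88. ]), 0.56)]
side [('lid_pointer', array([ 563.2, -263.5,  170.6]), 0.59), ('index_mark', array([540.8, 129.6,  -4.3]), 0.23), ('lid_handle', array([ 525.7, -180.6,  252.6]), 0.83)]
```

View pics/c_3.png

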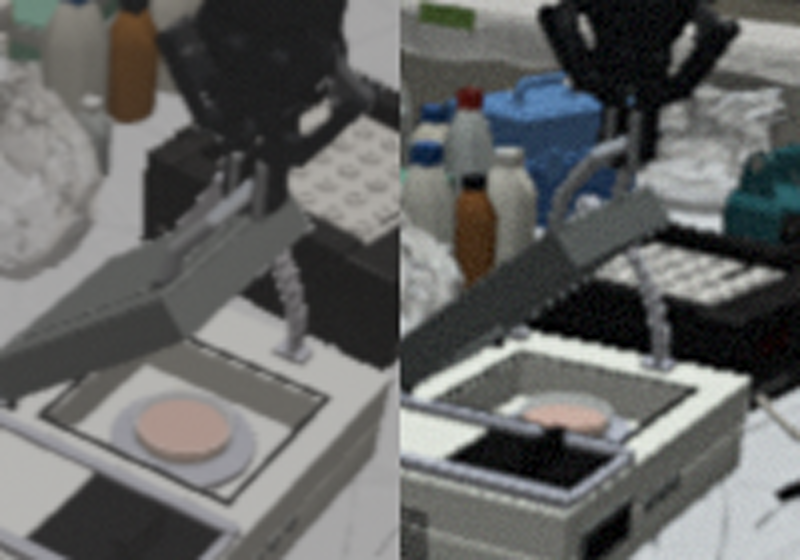

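>>> move_arm(
  increments=[
    [[0.007,-0.005,0],0],
    [[0.007,-0.005,0],0],
    [[0.007,-0.005,0],0],
    [[0.007,-0.005,0],0],
    [[0.007,-0.005,0],0],
    [[0.007,-0.005,0],0],
    [[0.007,-0.005,0],0],
    [[0.007,-0.005,0],0],
  ],
)

```text
time: 14.15
eef_pos: [526.6, -179.8, 262.0]
eef_rot: [-0.706, -0.016, 0.018, 0.708]
ft_force: [-9.8, 5.1, -1.1]
finger_gap: 0.094
```

```bash
python3 look.py 4; python3 - <<'E'
from h import *
p=vision.get_image('side')
print([(q,np.round(r['xyz'],1),round(r['confidence'],2)) for q in ['cover_grip','lid_pointer','beaker','flask','next_dish','index_mark'] for r in spotter.place_of(p,q)[:1]])
E
```

```text
pos [ 526.638 -179.796  262.049] xang 0.047773768494421026 gap 0.09368815607764334 F [-9.795  5.109 -1.088] t 14.15 j [-0.48   0.271  0.053  1.357 -0.     1.043]
shift [-0.164  0.257 -0.004] spin -0.0003543157485798065
scene [('lid_handle', array([ 525.5, -179.6,  252. ]), 0.64)]
side [('lid_pointer', array([ 568.2, -259.1,  171.6]), 0.86), ('lid_pointer', array([541.9, 132.3,  -3.6]), 0.21), ('lid_handle', array([ 530.5, -187.6,  253.1]), 0.81), ('lid_handle', array([ 560.2, -147.3,   -1. ]), 0.35)]
scene [('lid_pointer', array([ 648.2, -175.5,   82.3]), 0.29), ('index_mark', array([652.2, 195.1,  -1.9]), 0.46), ('lid_handle', array([ 524.6, -177.5,  251.9]), 0.66), ('lid_handle', array([506.8, -57.4,  88.4]), 0.46)]
side [('lid_pointer', array([ 565.9, -260.9,  171. ]), 0.61), ('lid_handle', array([ 528.1, -183.8,  251.9]), 0.69)]
[('cover_grip', array([501. , -56.2,  87.3]), 0.74), ('lid_pointer', array([ 565.7, -260.2,  173.2]), 0.74), ('beaker', array([444.6, 176.6,  -2.5]), 0.67), ('flask', array([648.6, 195.6,   0.6]), 0.64), ('next_dish', array([ 651.5, -172.5,   84.2]), 0.45)]
```

```bash
python3 -c "
from h import *
print(arm.get_obs()['time']); order.finish_job(); o=arm.get_obs(); print(o['time'],o['eef_pos'],o['finger_gap'],o['ft_force'])"
```

```text
15.3
the job is handed in; nothing more can be done
the job is handed in; nothing more can be done
```

I shut the filter cover with the hood still down, then lifted the hood to the index and handed the job in at 15.3 s with the bar still gripped at 60 N. The hand-in reports no verdict.

**Cover:** I dragged it towards the front until it stopped, with 22 N on the wrist and no more movement. The wrist picture showed the plate against the front bar. Its grip still read about 501 mm in x at the end, so it stayed shut.

**Hood:** The last readings put the pointer at about (567, -260, 172) mm. The index, measured before the lift, is at about (570, -263, 172) mm, so they are roughly 4 mm apart. The arm pose gives a hood angle of about 0.74 rad, and the grip held throughout.

**Limits of these checks:**
- **Index not rechecked:** the hood hid the clamp once it was up, so I compared against the earlier reading. That reading works out at about 0.77 rad, slightly above the stated 0.75 maximum, so I aimed at 0.74–0.75.
- **Carrying force:** the measured vertical force was only about 1 N. A sideways push of about 10 N seems to be helping to hold the hood up.
- **Objects beside the reader:** the beaker and flask read within about 3 mm of where they started. The last check for the dish misfired (it reported a point on the reader), but the arm never went near it.

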